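Unpack the finishing kit into its fitted trays

ROBOT

A 6-joint arm with a two-finger parallel gripper is mounted at the origin on a cart in front of the work surface, level with it; the furniture and walls round the work are solid. World frame = base frame: x ahead of the robot, y to its left, z up, the work surface at z = 0. Lengths are in mm, angles in rad, forces in N, time in s.
With the tool pointing down it reaches from about 400 to 925 mm from the base axis. Payload 3.4 kg.
Tool frame: the origin (TCP) lies at the very end of the fingers, on their centre line; the grasp point (between the pads) lies 19 mm behind it; z points along the fingers, y is the direction in which the jaws open and shut (so a half turn about z gives the same grasp; the last joint's range is limited). The gripper opens to 85 mm and grips with 20 to 120 N. Pads are 22 mm wide; open, the fingers measure 114 mm over their backs; the gripper's body (76 mm by 85 mm) begins 54 mm behind the grasp point. The pads swing forward as they close: fully open they stand 13 mm farther back than shut.
Start: joints at [1.077, 0.307, 1.506, -0, 1.328, -0.073], TCP at [234.905, 524.834, 231.305] pointing down, gripper open.
Joint ranges: [-3.12, 3.12], [-1.05, 2.28], [0.14, 2.33], [-1.42, 4.57], [0.1, 2.73], [-2.68, 2.68]. Speed limits (rad/s): [2.57, 2.57, 3.14, 3.14, 3.14, 3.14].

INTERFACE

Orientations are given as a 3x3 rotation matrix whose columns are the frame's x, y, z axes.
In Python, from rig import get_state, read_camera, job_done, find_in, trace, tip_of gives the robot as it stands.
- The arm moves only by the shell command python3 -m jog 'ROWS' [FORCE]. ROWS is JSON, a list of rows, each a list of 5 numbers: the opening in per cent of the stroke, from 0 (shut) to 100 (fully open), then the shift along the tool's x, y, z in m, then the turn about the tool's z in degrees. In form: [[jaw, x, y, z, twist], ...]. A call has 1 to 5 rows; each row is the pose to reach, as a shift and turn from the pose commanded when the call began, along the tool's axes at that moment; what a row does not reach only later rows make up. A row lasts 1/12 s, in which the tool goes at most 41.7 mm and 7.16 degrees, less where a joint would pass 70% of its speed; a pose out of reach is approached as far as the arm can. A call with a gripper value outside its range is refused whole. The fingers move at their own pace and stop on an object; FORCE is the grip in N (left out, the last holds). Time passes only in rows, so rows that repeat a pose let the fingers close. It gives the time, the measured TCP pose, the force and the opening at its end, in the units of the state.
- get_state(): the state, without advancing time (a new reading comes with each control period).
- read_camera(name): name is "side" or "top"; returns a dict with "pixels" (480x640x3 uint8, red, green, blue), "K" (3x3 intrinsics, pixels), "origin" and "orientation" of the camera in the world. Camera axes: x right, y up, looking along -z (the intrinsics and any distortion apply to the point x, -y, -z); pixel columns grow to the right and rows downward; lengths in mm; the calibration is good to about 2 mm. A picture is of the moment at which its call begins. There is no depth.
- job_done(): hands the job in, once; it reports no verdict.
Trained networks look in a picture, given as the dict that the camera call returned (one of the last four; its "shot" number tells which), for a name from the list of things; names that differ only in an ending like _2 or _b are one class to them, and where a whole thing is asked for, a point or a joint stands for the part that bears it (a point fixed in the world has none). Each returns a list of dicts, best first, with "conf" (0 to 1); they miss things now and then, are a little off and sometimes report something else, mostly with a low value. They report only what shows in the picture. A call takes as long as a camera call.
- find_in(picture, query): "at" ([x, y, z] in mm, in world coordinates, good to about 4 mm: the middle of the surface that is visible of it).
- trace(picture, query): "pixels" (480x640 bool, what is visible of it).
- tip_of(picture, query): "at" ([x, y, z] in mm, in world coordinates, good to about 4 mm: a listed point, or the origin of a listed thing).
The state is a dict: "time_s": time; "qpos": joint angles; "qvel": joint speeds; "tau": joint torques, N m; "ee_pos": TCP position; "tcp_rot": TCP orientation; "contact_force": force on the tool from outside, world axes, zero at the start; "ft_torque": the same for the moment, N m; "finger_gap": opening from 0.0 (shut) to 1.0 (fully open).
Only numpy, scipy, OpenCV 4.12 (cv2) and the standard library are available. Lean on these libraries where they do the work, as an engineer would, in place of code of your own. Each camera call takes 0.05 s, during which the arm holds its last target. There are 200 camera calls.

TASK

The finishing kit is piled up in a stack: take it apart from the top, one piece at a time, and set each piece flat and right way up inside the lip of the tray that is cut to its shape (tin, pine piece, beech stick, cork sanding block), each in its tray before you take the next. Do not let the pile topple or spill, tip nothing over, and leave the tape measure and the mug where they are.

Things in the scene. Friction and masses are not known exactly. Their poses are not given: they have to be found in the camera images.
- tin: Small round red tin, 47 mm diameter, 28 mm high, 0.06 kg or so: top of the pile, standing on the pine piece (its underside 76 mm above the table). Origin: centre of its underside; z up.
- pine_piece: Short pale pine piece, 42 (its x) x 70 (its y) x 19 mm (z), 0.03 kg or so: second from the top, lying on the beech stick roughly lengthwise along it (its underside 57 mm above the table). Origin: centre of its underside; z up.
- beech_stick: Long narrow beech stick, 30 (its x) x 115 (its y) x 30 mm (z), 0.07 kg or so: third from the top, lying roughly crosswise on the cork block (its underside 27 mm above the table). Origin: centre of its underside; z up.
- cork_block: Wide cork sanding block, 53 (its x; 50 mm between the fingers) x 100 (its y) x 27 mm (z), 0.06 kg or so: bottom of the pile, on the table. Origin: centre of its underside; z up.
- round_tray: Shallow fixed round tray of dark wood with a cork floor, the one cut for the tin: inside diameter 61 mm, outside 76 mm. Floor 5 mm above the table, lip up to 10 mm above the table. Origin: centre of its underside, on the table; z up.
- short_tray: Shallow fixed tray of dark wood with a cork floor, the one cut for the pine piece: rectangular, inside 56 mm (its x) by 84 mm (its y), outside 70 x 98 mm, 7 mm more than the pine piece on every side. Floor 5 mm above the table, lip up to 10 mm above the table. Origin: centre of its underside, on the table; z up.
- narrow_tray: Shallow fixed tray of dark wood with a cork floor, the one cut for the beech stick: rectangular, inside 44 mm (its x) by 129 mm (its y), outside 58 x 143 mm, 7 mm more than the beech stick on every side. Floor 5 mm above the table, lip up to 10 mm above the table. Origin: centre of its underside, on the table; z up.
- wide_tray: Shallow fixed tray of dark wood with a cork floor, the one cut for the cork block: rectangular, inside 67 mm (its x) by 114 mm (its y), outside 81 x 128 mm, 7 mm more than the cork block on every side. Floor 5 mm above the table, lip up to 10 mm above the table. Origin: centre of its underside, on the table; z up.
- tape_measure: Bystander: red and black tape measure, 63 x 65 x 35 mm, lying on the table near the work. Origin: centre of its underside.
- mug: Bystander: dotted white mug, 92 mm diameter (127 mm over the handle), 93 mm high, standing on the table at the right of the work. Origin: centre of its underside.

How it is judged:
By the outcome, as a careful person would: the job done as asked, in the order asked, and still so for the second after the job is handed in, with the robot touching nothing.
It also fails if it takes over 122 s, if anything falls off the work surface, if the arm or the gripper's body presses on something with over 40 N, if the wrist force passes 120 N, or if a joint passes its speed limit or range.

## Working session

There is one attempt and no reset: what is moved stays moved. The work goes in short steps, Python scripts to look and compute and a shell command to move; the robot and the scene stay as the last step left them, time stands still between calls to the robot, and variables do not carry over. Pictures are saved under pics/ and viewed, about 12 in all and at most 16, crops included, and the job is handed in when it is done.

```bash
mkdir -p pics; ls
cat > h.py <<'E'
import numpy as np,cv2
from rig import *
def cam(n,f=None):
    p=read_camera(n)
    if f: cv2.imwrite('pics/'+f,p['pixels'][:,:,::-1])
    return p
def proj(p,X):
    X=np.atleast_2d(X).astype(float);c=(X-np.array(p['origin']))@np.array(p['orientation'])
    c=c*[1,-1,-1];u=c@np.array(p['K']).T
    return u[:,:2]/u[:,2:]
def back(p,uv,z):
    uv=np.atleast_2d(uv).astype(float);d=np.c_[uv,np.ones(len(uv))]@np.linalg.inv(np.array(p['K'])).T
    d=(d*[1,-1,-1])@np.array(p['orientation']).T;o=np.array(p['origin'])
    return o+d*((z-o[2])/d[:,2])[:,None]
def rect(p,m,z):
    "min-area rect of mask projected to plane z: centre, sizes, yaw of long axis deg (world)"
    m=m.astype(np.uint8);cs,_=cv2.findContours(m,0,1)
    c=max(cs,key=cv2.contourArea).reshape(-1,2)
    w=back(p,c,z)[:,:2].astype(np.float32)
    (cx,cy),(a,b),_=r=cv2.minAreaRect(w)
    q=cv2.boxPoints(r);e=[q[1]-q[0],q[2]-q[1]];e=max(e,key=np.linalg.norm)
    return (round(cx,1),round(cy,1)),(round(a,1),round(b,1)),round(float(np.degrees(np.arctan2(e[1],e[0])))%180,1)
E
python3 - <<'E'
from h import *
for n in('top','side'):
    p=cam(n,n+'0.png');print(n,{k:(np.array(v).round(3).tolist()) for k,v in p.items() if k!='pixels'})
    for q,z in(('tin',104),('pine_piece',95-19+0),('beech_stick',57),('cork_block',27),('round_tray',10),('short_tray',10),('narrow_tray',10),('wide_tray',10),('tape_measure',35),('mug',93)):
        f=find_in(p,q)[:1];t=trace(p,q)[:1];o=tip_of(p,q)[:1]
        print(q,[(np.round(a['at'],0).tolist(),round(a['conf'],2)) for a in f+o],[(rect(p,a['pixels'],z),round(a['conf'],2),a['pixels'].sum()) for a in t] if n=='top' else '')
s=get_state();print(s)
E
```

```text
pics
top {'K': [[543.2, 0.0, 315.937], [0.0, 543.2, 240.286], [0.0, 0.0, 1.0]], 'origin': [281.988, -95.215, 1316.797], 'orientation': [[-0.077, 0.973, -0.218], [-0.997, -0.075, 0.017], [0.001, 0.219, 0.976]], 'shot': 1}
tin [([446.0, 8.0, 105.0], 0.92), ([448.0, 5.0, 75.0], 0.85)] [(((448.4, 10.4), (45.0, 45.0), 175.6), 0.6, np.int64(335))]
pine_piece [([432.0, 10.0, 75.0], 0.8), ([452.0, 12.0, 56.0], 0.62)] [(((423.7, 20.9), (42.4, 19.6), 69.8), 0.57, np.int64(217))]
beech_stick [([417.0, 6.0, 60.0], 0.76)] [(((405.6, 20.5), (34.4, 24.1), 79.3), 0.7, np.int64(285))]
cork_block [([447.0, -15.0, 30.0], 0.94), ([450.0, 8.0, 3.0], 0.57)] [(((446.3, -22.9), (37.9, 47.7), 175.6), 0.7, np.int64(429))]
round_tray [([650.0, 6.0, 2.0], 0.69), ([648.0, 4.0, -3.0], 0.58)] [(((648.4, 2.0), (74.3, 73.1), 42.0), 0.57, np.int64(699))]
short_tray [([619.0, -254.0, 4.0], 0.97), ([619.0, -256.0, 2.0], 0.89)] [(((620.1, -252.0), (73.8, 100.2), 110.0), 0.93, np.int64(1114))]
narrow_tray [([450.0, 226.0, 5.0], 0.98), ([452.0, 222.0, 1.0], 0.74)] [(((450.4, 224.5), (60.8, 144.0), 90.8), 0.92, np.int64(14
[... 1385 characters left out ...]
 1.32839446e+00, -7.34806566e-02]), 'qvel': array([ 7.37152264e-04,  1.39696448e-04, -6.23355929e-04, -2.41264216e-05,
       -2.48679215e-03, -1.62533505e-03]), 'tau': array([ 3.68210567e-04, -4.57473063e+01, -2.52325594e+01, -7.33368438e-05,
        9.91910820e-04, -1.32404739e-05]), 'ee_pos': array([234.89291163, 524.83136254, 231.31237183]), 'tcp_rot': array([[-9.12752683e-01,  4.08512593e-01, -2.18090418e-05],
       [ 4.08512593e-01,  9.12752683e-01,  1.82802985e-05],
       [ 2.73739936e-05,  7.77612331e-06, -1.00000000e+00]]), 'contact_force': array([-0.20270757, -0.67961956,  0.0354752 ]), 'ft_torque': array([ 0.0099684 , -0.03181623,  0.02132388]), 'finger_gap': 1.0030135846222885}
```

```bash
python3 - <<'E'
import cv2
a=cv2.imread('pics/top0.png');b=cv2.imread('pics/side0.png')
cv2.imwrite('pics/v1.png',a)
A=cv2.resize(a[250:350,230:330],(400,400),interpolation=2) if 0 else None
from h import proj
import json
E
python3 - <<'E'
from h import *
a=cam('top');b=cam('side')
u=proj(a,[448,8,60])[0].astype(int);v=proj(b,[448,8,50])[0].astype(int);print(u,v)
f=lambda p,u:cv2.resize(np.ascontiguousarray(p['pixels'][u[1]-60:u[1]+60,u[0]-40:u[0]+40,::-1]),(400,600),interpolation=2)
cv2.imwrite('pics/v2.png',np.hstack([f(a,u),f(b,v)]))
E
```

```text
[265 292] [259 231]
```

View pics/v1.png

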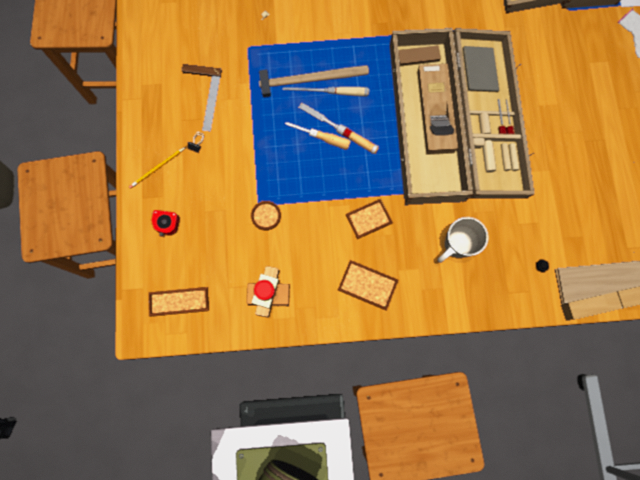

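View pics/v2.png

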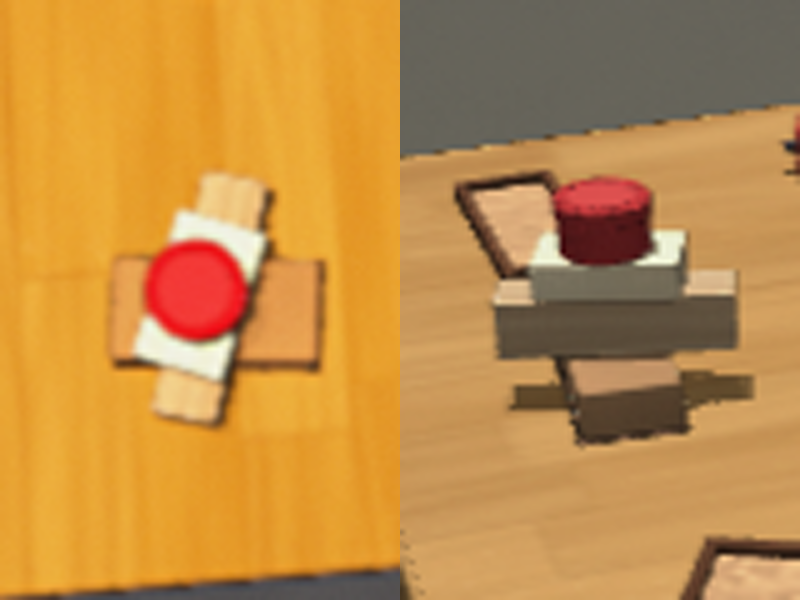

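```bash
cat >> h.py <<'E'
def plan(wps,start=None):
    "wps: list of (x,y,z,yaw of tool y deg). prints [x,y,z(m),twist] for each call, relative to the previous waypoint"
    s=get_state();R=np.array(s['tcp_rot']);P=np.array(s['ee_pos']);yaw=np.degrees(np.arctan2(R[1,1],R[0,1]))
    print('now',P.round(1),round(yaw,1),'q',np.round(s['qpos'],2),'gap',round(s['finger_gap'],3),'F',np.round(s['contact_force'],1))
    for x,y,z,w in wps:
        w=yaw+((w-yaw+90)%180-90)
        d=np.array([x,y,z])-P;a=np.radians(yaw)
        ty=np.array([np.cos(a),np.sin(a),0]);tx=np.array([np.cos(a-np.pi/2),np.sin(a-np.pi/2),0])*-1
        # z down: x = y cross z
        print([round(v/1000,4) for v in(d@tx,d@ty,-d[2])]+[round(yaw-w,1)],'dist',round(np.linalg.norm(d)))
        P=np.array([x,y,z]);yaw=w
E
python3 - <<'E'
from h import *
a=cam('top')
o=np.array([225,232]);s=5
def q(name,c,z):
    uv=(np.array(c)+.5)/s-.5+o
    w=back(a,uv,z)[:,:2];print(name,w.round(1).tolist(),'mean',w.mean(0).round(1), 'yaw long', np.degrees(np.arctan2(*((w[0]+w[1]-w[2]-w[3])[::-1]))).round(1),'L',np.linalg.norm(w[0]+w[1]-w[2]-w[3])/2)
q('pine',[(178,212),(268,232),(222,382),(135,358)],76)
q('beech',[(200,172),(273,187),(222,427),(152,410)],57)
q('cork',[(112,257),(110,362),(318,368),(322,262)],27)
t=trace(a,'tin')[0]['pixels'];print('tin',rect(a,t,104))
for n in('round_tray','short_tray','narrow_tray','wide_tray'): print(n,rect(a,trace(a,n)[0]['pixels'],10))
plan([(380,350,200,90),(448,150,200,110),(448,9,200,160)])
E
```

```text
pine [[489.7, 17.2], [477.2, -23.6], [410.0, 1.5], [423.9, 40.4]] mean [450.2   8.9] yaw long -20.0 L 70.74185069797012
beech [[511.1, 7.6], [501.3, -26.2], [391.3, 4.2], [401.6, 35.9]] mean [451.3   5.4] yaw long -15.0 L 113.60549523450912
cork [[478.6, 54.3], [428.6, 57.7], [418.2, -40.4], [468.5, -45.7]] mean [448.5   6.5] yaw long 84.1 L 99.5880306110669
tin ((448.4, 10.4), (45.1, 45.0), 85.6)
round_tray ((648.3, 2.3), (77.7, 73.9), 14.8)
short_tray ((619.9, -252.5), (71.8, 99.8), 110.6)
narrow_tray ((449.4, 224.7), (59.2, 143.7), 91.1)
wide_tray ((455.2, -234.0), (126.3, 80.6), 63.7)
now [234.9 524.8 231.3] 65.9 q [ 1.08  0.31  1.51 -0.    1.33 -0.07] gap 0.998 F [-0.3  0.1  0.3]
[np.float64(-0.2038), np.float64(-0.1003), np.float64(0.0313), np.float64(-24.1)] dist 229
[np.float64(-0.068), np.float64(-0.2), np.float64(0.0), np.float64(-20.0)] dist 211
[np.float64(0.0482), np.float64(-0.1325), np.float64(0.0), np.float64(-50.0)] dist 141
```

Run:
```python
from h import *
plan([(330,380,215,70),(420,195,200,70),(448,9.5,200,70)])
```

```text
now [234.9 524.8 231.3] 65.9 q [ 1.08  0.31  1.51 -0.    1.33 -0.07] gap 0.998 F [-0.3  0.1  0.3]
[np.float64(-0.1459), np.float64(-0.0933), np.float64(0.0163), np.float64(-4.1)] dist 174
[np.float64(-0.1478), np.float64(-0.1431), np.float64(0.015), np.float64(0.0)] dist 206
[np.float64(-0.0898), np.float64(-0.1647), np.float64(-0.0), np.float64(0.0)] dist 188
```

```bash
python3 -m jog '[[100,-0.146,-0.093,0.016,-4.1],[100,-0.146,-0.093,0.016,-4.1],[100,-0.146,-0.093,0.016,-4.1],[100,-0.146,-0.093,0.016,-4.1],[100,-0.146,-0.093,0.016,-4.1]]'
python3 -m jog '[[100,-0.148,-0.143,0.015,0],[100,-0.148,-0.143,0.015,0],[100,-0.148,-0.143,0.015,0],[100,-0.148,-0.143,0.015,0],[100,-0.148,-0.143,0.015,0]]'
python3 -m jog '[[100,-0.09,-0.165,0,0],[100,-0.09,-0.165,0,0],[100,-0.09,-0.165,0,0],[100,-0.09,-0.165,0,0],[100,-0.09,-0.165,0,0]]'
python3 - <<'E'
from h import *
plan([(448.5,9.5,150,70),(448.5,9.5,83,70)])
a=cam('side')
v=proj(a,[448,8,120])[0].astype(int)
cv2.imwrite('pics/v3.png',cv2.resize(np.ascontiguousarray(a['pixels'][v[1]-75:v[1]+75,v[0]-100:v[0]+100,::-1]),(800,600),interpolation=2));print(v)
for q in('tin',):
    for o in tip_of(a,q)[:1]+find_in(a,q)[:1]: print(o['at'])
E
```

```text
time_s: 3.92
ee_pos: [332.1, 375.0, 214.6]
tcp_rot: [[-0.938, 0.345, 0.0], [0.345, 0.938, -0.004], [-0.002, -0.004, -1.0]]
contact_force: [-1.3, 0.4, 0.1]
finger_gap: 0.996
time_s: 4.33
ee_pos: [420.9, 193.7, 200.5]
tcp_rot: [[-0.94, 0.342, 0.001], [0.342, 0.94, 0.0], [-0.001, 0.0, -1.0]]
contact_force: [0.3, -0.5, 0.7]
finger_gap: 1.002
time_s: 4.75
ee_pos: [449.2, 5.8, 200.7]
tcp_rot: [[-0.939, 0.344, 0.001], [0.344, 0.939, -0.002], [-0.002, -0.001, -1.0]]
contact_force: [-0.1, 0.2, 0.1]
finger_gap: 0.997
now [449.2   5.8 200.7] 69.9 q [-0.08  0.16  1.8  -0.    1.18 -1.3 ] gap 0.997 F [-0.1  0.2  0.1]
[np.float64(0.0019), np.float64(0.0033), np.float64(0.0507), np.float64(-0.1)] dist 51
[np.float64(0.0), np.float64(0.0), np.float64(0.067), np.float64(0.0)] dist 67
[256 203]
[448.1, 8.7, 77.1]
[447.1, -7.6, 95.9]
```

View pics/v3.png

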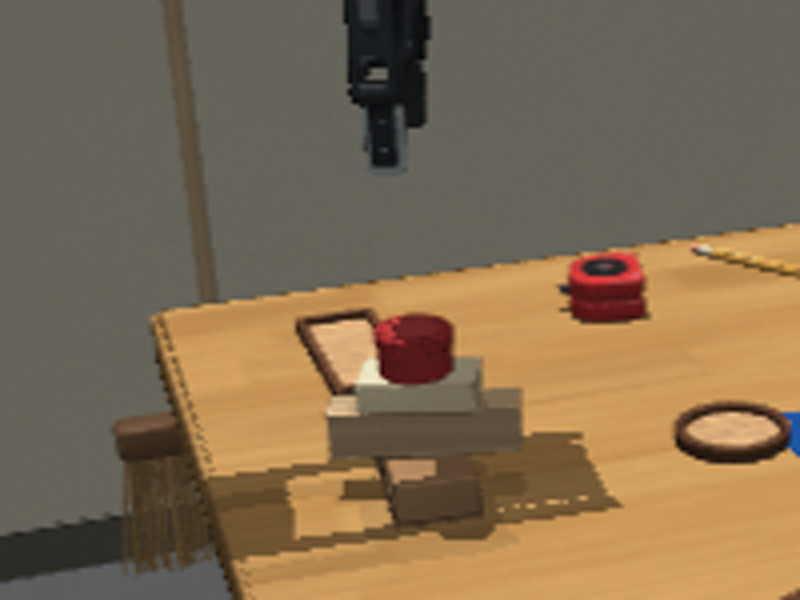

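```bash
python3 -m jog '[[100,0,0,0.02,0],[100,0,0,0.04,0],[100,0,0,0.05,0],[100,0,0,0.05,0],[100,0,0,0.05,0]]'
python3 - <<'E'
from h import *
plan([(448.3,9.7,83,70)])
E
```

```text
time_s: 5.32
ee_pos: [447.9, 10.8, 150.0]
tcp_rot: [[-0.94, 0.341, -0.002], [0.341, 0.94, 0.001], [0.002, 0.0, -1.0]]
contact_force: [0.7, 0.7, -0.6]
finger_gap: 0.994
now [447.9  10.8 150. ] 70.1 q [-0.07  0.22  1.87  0.    1.05 -1.29] gap 0.994 F [ 0.7  0.7 -0.6]
[np.float64(-0.0008), np.float64(-0.0009), np.float64(0.067), np.float64(0.1)] dist 67
```

```bash
python3 -m jog '[[100,0,0,0.02,0],[100,0,0,0.04,0],[100,0,0,0.06,0],[100,0,0,0.067,0],[100,0,0,0.067,0]]' 30
python3 -m jog '[[62,0,0,0,0],[62,0,0,0,0],[62,0,0,0,0],[62,0,0,0,0],[62,0,0,0,0]]'
python3 - <<'E'
from h import *
plan([(448.3,9.7,83,70)])
a=cam('side')
v=proj(a,[448,8,90])[0].astype(int)
cv2.imwrite('pics/v4.png',cv2.resize(np.ascontiguousarray(a['pixels'][v[1]-50:v[1]+50,v[0]-60:v[0]+60,::-1]),(720,600),interpolation=2));print(v)
E
```

```text
time_s: 5.73
ee_pos: [447.8, 10.1, 82.7]
tcp_rot: [[-0.94, 0.341, -0.002], [0.341, 0.94, 0.0], [0.002, -0.0, -1.0]]
contact_force: [-0.5, 0.2, 0.0]
finger_gap: 0.998
time_s: 6.15
ee_pos: [449.0, 9.4, 84.0]
tcp_rot: [[-0.94, 0.342, 0.002], [0.342, 0.94, -0.0], [-0.002, 0.0, -1.0]]
contact_force: [0.0, -0.7, -1.0]
finger_gap: 0.623
now [449.    9.4  84. ] 70.0 q [-0.07  0.31  1.96  0.    0.87 -1.29] gap 0.623 F [ 0.  -0.7 -1. ]
[np.float64(0.0007), np.float64(0.0), np.float64(0.001), np.float64(-0.0)] dist 1
[257 215]
```

View pics/v4.png

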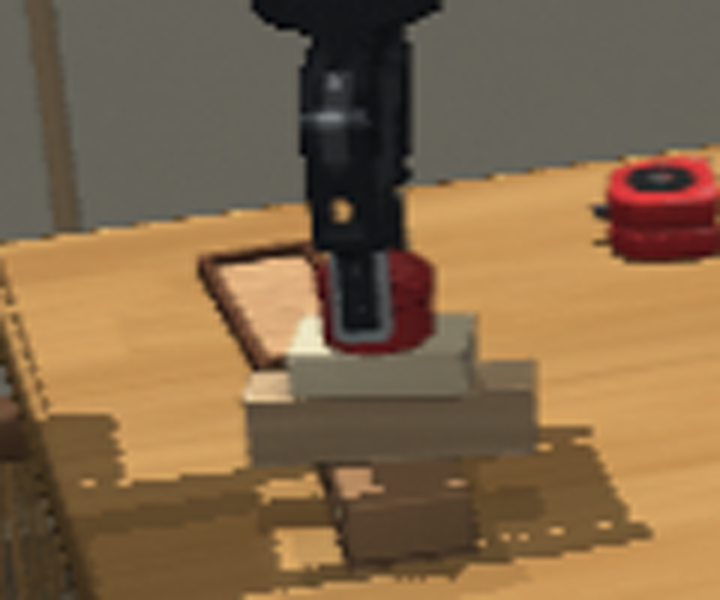

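```bash
python3 -m jog '[[50,0,0,0,0],[48,0,0,0,0],[46,0,0,0,0],[45,0,0,0,0],[45,0,0,0,0]]' 30
python3 -m jog '[[45,0,0,-0.005,0],[45,0,0,-0.015,0],[45,0,0,-0.03,0],[45,0,0,-0.055,0],[45,0,0,-0.077,0]]'
python3 - <<'E'
from h import *
plan([(548,6,160,70),(648,2,140,70),(648,2,40,70),(648,2,13.5,70)])
E
```

```text
time_s: 6.62
ee_pos: [448.9, 9.6, 84.0]
tcp_rot: [[-0.94, 0.342, 0.001], [0.342, 0.94, 0.0], [-0.001, 0.001, -1.0]]
contact_force: [-0.5, 1.1, 5.8]
finger_gap: 0.52
time_s: 7.03
ee_pos: [447.7, 9.4, 161.0]
tcp_rot: [[-0.94, 0.342, -0.002], [0.342, 0.94, 0.0], [0.002, -0.001, -1.0]]
contact_force: [0.3, -0.3, -0.7]
finger_gap: 0.523
now [447.7   9.4 161. ] 70.0 q [-0.07  0.2   1.86 -0.    1.08 -1.29] gap 0.523 F [ 0.3 -0.3 -0.7]
[np.float64(-0.0954), np.float64(0.0311), np.float64(0.001), np.float64(-0.0)] dist 100
[np.float64(-0.0953), np.float64(0.0304), np.float64(0.02), np.float64(0.0)] dist 102
[np.float64(0.0), np.float64(0.0), np.float64(0.1), np.float64(0.0)] dist 100
[np.float64(0.0), np.float64(0.0), np.float64(0.0265), np.float64(0.0)] dist 26
```

```bash
python3 -m jog '[[45,-0.025,0.008,0,0],[45,-0.05,0.016,0,0],[45,-0.075,0.024,0,0],[45,-0.095,0.031,0,0],[45,-0.095,0.031,0,0]]'
python3 -m jog '[[45,-0.025,0.008,0.01,0],[45,-0.05,0.016,0.02,0],[45,-0.075,0.024,0.03,0],[45,-0.095,0.03,0.04,0],[45,-0.095,0.03,0.05,0]]'
python3 -m jog '[[45,0,0,0.02,0],[45,0,0,0.04,0],[45,0,0,0.07,0],[45,0,0,0.07,0],[45,0,0,0.07,0]]'
python3 - <<'E'
from h import *
plan([(648.3,2.3,13,70)])
a=cam('side')
v=proj(a,[648,2,40])[0].astype(int)
cv2.imwrite('pics/v5.png',cv2.resize(np.ascontiguousarray(a['pixels'][v[1]-50:v[1]+50,v[0]-60:v[0]+60,::-1]),(720,600),interpolation=2));print(v)
o=tip_of(a,'tin')[:1]+tip_of(a,'round_tray')[:1];print([(x['at'],x['conf']) for x in o])
b=cam('top');o=tip_of(b,'tin')[:1]+find_in(b,'tin')[:1]+tip_of(b,'round_tray')[:1];print([(x['at'],x['conf']) for x in o])
# tray ellipse fit in side picture
m=trace(a,'round_tray')
E
```

```text
time_s: 7.45
ee_pos: [553.7, 5.6, 160.9]
tcp_rot: [[-0.94, 0.342, 0.006], [0.342, 0.94, -0.0], [-0.006, 0.002, -1.0]]
contact_force: [-0.0, 0.2, -0.1]
finger_gap: 0.518
time_s: 7.87
ee_pos: [652.5, 1.3, 109.9]
tcp_rot: [[-0.94, 0.342, 0.005], [0.342, 0.94, -0.0], [-0.005, 0.001, -1.0]]
contact_force: [-0.0, 2.0, -0.4]
finger_gap: 0.516
time_s: 8.28
ee_pos: [644.8, 1.9, 38.6]
tcp_rot: [[-0.94, 0.342, -0.006], [0.342, 0.94, 0.0], [0.006, -0.002, -1.0]]
contact_force: [-0.3, -0.2, -1.2]
finger_gap: 0.524
now [644.8   1.9  38.6] 70.0 q [-0.06  0.59  1.57 -0.    0.99 -1.28] gap 0.524 F [-0.3 -0.2 -1.2]
[np.float64(-0.0031), np.float64(0.0016), np.float64(0.0256), np.float64(-0.0)] dist 26
[337 223]
[([647.4, -1.6, 30.9], 0.59), ([648.7, 4.3, 4.6], 0.86)]
[([455.6, 1.2, 78.9], 0.2), ([455.0, -234.6, -3.5], 0.66)]
```

View pics/v5.png

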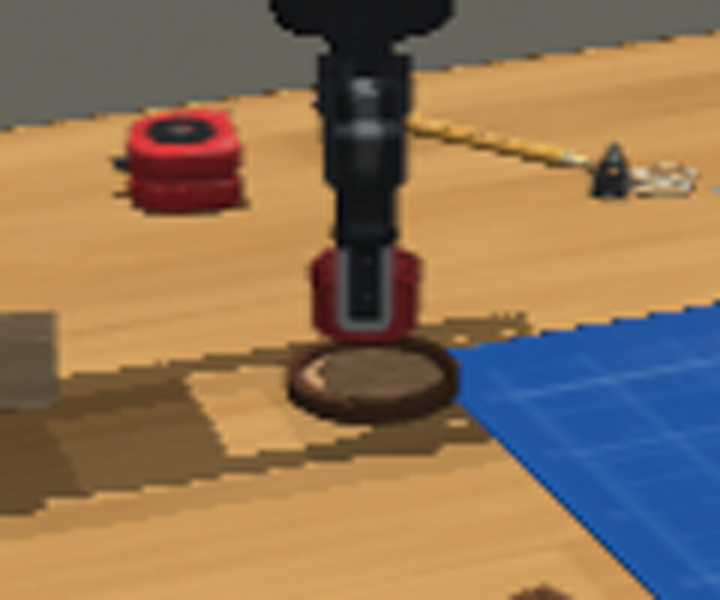

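```bash
python3 -m jog '[[45,0,0,0,0],[45,0,0,0,0],[45,0,0,0,0],[45,0,0,0,0]]'
python3 - <<'E'
from h import *
plan([(648.3,2.3,13,70)])
E
```

```text
time_s: 9.02
ee_pos: [647.8, 1.8, 40.3]
tcp_rot: [[-0.94, 0.342, -0.0], [0.342, 0.94, -0.0], [0.0, -0.0, -1.0]]
contact_force: [-0.0, -0.4, -0.5]
finger_gap: 0.522
now [647.8   1.8  40.3] 70.0 q [-0.06  0.59  1.56 -0.    0.99 -1.28] gap 0.522 F [-0.  -0.4 -0.5]
[np.float64(-0.0003), np.float64(0.0007), np.float64(0.0273), np.float64(-0.0)] dist 27
```

```bash
python3 -m jog '[[45,0,0.001,0.01,0],[45,0,0.001,0.018,0],[45,0,0.001,0.024,0],[45,0,0.001,0.0268,0],[45,0,0.001,0.0268,0]]'
python3 -m jog '[[45,0,0,0,0],[45,0,0,0,0],[56,0,0,0,0],[65,0,0,0,0],[75,0,0,0,0]]'
python3 -m jog '[[80,0,0,0,0],[80,0,0,-0.01,0],[80,0,0,-0.03,0],[80,0,0,-0.06,0],[80,0,0,-0.1,0]]'
python3 - <<'E'
from h import *
plan([(548,6,150,70),(450,9,150,70),(450,9,64,70)])
a=cam('side')
v=proj(a,[648,2,10])[0].astype(int)
f=lambda v:cv2.resize(np.ascontiguousarray(a['pixels'][v[1]-40:v[1]+40,v[0]-50:v[0]+50,::-1]),(400,320),interpolation=2)
cv2.imwrite('pics/v6.png',np.hstack([f(v),f(proj(a,[450,8,50])[0].astype(int))]));print(v)
o=tip_of(a,'tin')[:1]+tip_of(a,'round_tray')[:1]+tip_of(a,'pine_piece')[:1];print([(x['at'],x['conf']) for x in o])
b=cam('top');t=trace(b,'pine_piece');print(rect(b,t[0]['pixels'],76),t[0]['conf'])
o=tip_of(b,'pine_piece')[:1];print([(x['at'],x['conf']) for x in o])
E
```

```text
time_s: 9.43
ee_pos: [647.3, 2.8, 12.5]
tcp_rot: [[-0.94, 0.342, -0.002], [0.342, 0.94, 0.0], [0.002, -0.001, -1.0]]
contact_force: [-0.5, -0.5, -0.8]
finger_gap: 0.522
time_s: 9.85
ee_pos: [648.3, 2.7, 13.6]
tcp_rot: [[-0.94, 0.342, 0.0], [0.342, 0.94, -0.0], [-0.0, 0.0, -1.0]]
contact_force: [0.0, -0.1, 0.4]
finger_gap: 0.746
time_s: 10.27
ee_pos: [645.8, 2.8, 112.4]
tcp_rot: [[-0.94, 0.342, -0.006], [0.342, 0.94, 0.0], [0.006, -0.002, -1.0]]
contact_force: [0.3, -0.0, 0.2]
finger_gap: 0.798
now [645.8   2.8 112.4] 70.0 q [-0.06  0.51  1.5  -0.    1.14 -1.28] gap 0.798 F [ 0.3 -0.   0.2]
[np.float64(0.093), np.float64(-0.0305), np.float64(-0.0376), np.float64(-0.0)] dist 105
[np.float64(0.0931), np.float64(-0.0307), np.float64(0.0), np.float64(0.0)] dist 98
[np.float64(0.0), np.float64(0.0), np.float64(0.086), np.float64(0.0)] dist 86
[337 234]
[([648.4, 2.6, 6.2], 0.6), ([651.0, 3.1, 4.4], 0.5), ([449.8, 8.9, 58.7], 0.98)]
((446.6, 1.4), (34.1, 73.4), 167.9) 0.86
[([451.7, 15.2, 57.6], 0.54)]
```

View pics/v6.png

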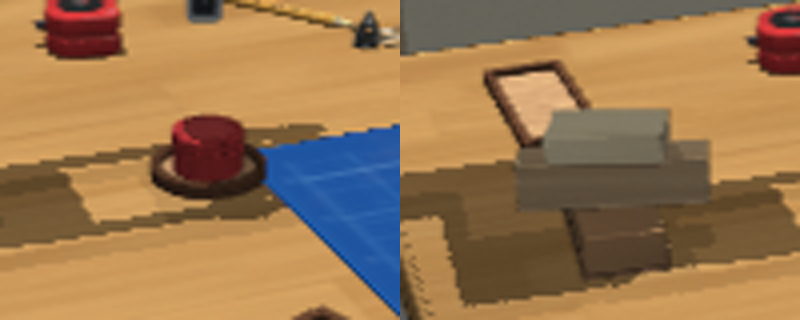

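```bash
python3 -m jog '[[100,0.025,-0.008,-0.01,0],[100,0.05,-0.016,-0.02,0],[100,0.075,-0.024,-0.03,0],[100,0.094,-0.031,-0.037,0],[100,0.094,-0.031,-0.037,0]]'
python3 -m jog '[[100,0.025,-0.008,0,0],[100,0.05,-0.016,0,0],[100,0.075,-0.024,0,0],[100,0.093,-0.0305,0,0],[100,0.093,-0.0305,0,0]]'
python3 -m jog '[[100,0,0,0,0],[100,0,0,0,0],[100,0,0,0,0],[100,0,0,0,0]]'
python3 - <<'E'
from h import *
plan([(450,9,64,70)])
E
```

```text
time_s: 11.03
ee_pos: [543.6, 6.1, 150.0]
tcp_rot: [[-0.94, 0.342, -0.006], [0.342, 0.94, 0.0], [0.006, -0.002, -1.0]]
contact_force: [0.4, -0.4, -0.7]
finger_gap: 0.993
time_s: 11.45
ee_pos: [445.7, 9.3, 148.8]
tcp_rot: [[-0.94, 0.342, -0.008], [0.342, 0.94, 0.001], [0.008, -0.002, -1.0]]
contact_force: [-0.1, 0.5, 0.5]
finger_gap: 1.002
time_s: 11.78
ee_pos: [452.9, 8.8, 150.4]
tcp_rot: [[-0.94, 0.342, 0.001], [0.342, 0.94, -0.0], [-0.001, 0.0, -1.0]]
contact_force: [0.6, -0.9, 0.8]
finger_gap: 1.0
now [452.9   8.8 150.4] 70.0 q [-0.07  0.22  1.87 -0.    1.05 -1.3 ] gap 1.0 F [ 0.6 -0.9  0.8]
[np.float64(0.0028), np.float64(-0.0008), np.float64(0.0864), np.float64(-0.0)] dist 86
```

```bash
python3 -m jog '[[100,0.001,0,0.02,0],[100,0.002,-0.001,0.04,0],[100,0.002,-0.001,0.06,0],[100,0.002,-0.001,0.08,0],[100,0.002,-0.001,0.086,0]]'
python3 -m jog '[[60,0,0,0,0],[58,0,0,0,0],[55,0,0,0,0],[52,0,0,0,0],[50,0,0,0,0]]'
python3 -m jog '[[46,0,0,0,0],[42,0,0,0,0],[40,0,0,0,0],[38,0,0,0,0],[38,0,0,0,0]]'
python3 - <<'E'
from h import *
plan([(450,9,64,70)])
E
```

```text
time_s: 12.2
ee_pos: [448.3, 8.7, 62.1]
tcp_rot: [[-0.94, 0.342, -0.004], [0.342, 0.94, 0.0], [0.004, -0.001, -1.0]]
contact_force: [-0.7, 0.3, -0.4]
finger_gap: 1.001
time_s: 12.62
ee_pos: [450.2, 8.6, 65.5]
tcp_rot: [[-0.94, 0.342, 0.002], [0.342, 0.94, -0.0], [-0.002, 0.001, -1.0]]
contact_force: [-0.8, 0.2, 0.7]
finger_gap: 0.5
time_s: 13.03
ee_pos: [450.1, 8.6, 65.7]
tcp_rot: [[-0.94, 0.342, 0.003], [0.342, 0.94, -0.0], [-0.003, 0.001, -1.0]]
contact_force: [0.1, -0.5, 5.9]
finger_gap: 0.482
now [450.1   8.6  65.7] 70.0 q [-0.07  0.34  1.98  0.    0.82 -1.3 ] gap 0.482 F [ 0.1 -0.5  5.9]
[np.float64(0.0003), np.float64(0.0003), np.float64(0.0017), np.float64(-0.0)] dist 2
```

```bash
python3 -m jog '[[38,0,0,-0.005,0],[38,0,0,-0.015,0],[38,0,0,-0.03,0],[38,0,0,-0.055,0],[38,0,0,-0.085,0]]'
python3 -m jog '[[38,0,0,0,0],[38,0,0,0,0],[38,0,0,0,0]]'
python3 - <<'E'
from h import *
plan([(490,-60,150,55),(535,-125,150,38),(580,-190,130,20.6),(620,-252.5,90,20.6),(620,-252.5,40,20.6)])
a=cam('side')
v=proj(a,[450,2,90])[0].astype(int)
cv2.imwrite('pics/v7.png',cv2.resize(np.ascontiguousarray(a['pixels'][v[1]-50:v[1]+70,v[0]-60:v[0]+60,::-1]),(480,480),interpolation=2))
E
```

```text
time_s: 13.45
ee_pos: [447.4, 8.7, 149.5]
tcp_rot: [[-0.94, 0.342, -0.004], [0.342, 0.94, 0.0], [0.004, -0.001, -1.0]]
contact_force: [0.4, 0.5, -0.6]
finger_gap: 0.482
time_s: 13.7
ee_pos: [448.7, 8.7, 149.6]
tcp_rot: [[-0.94, 0.342, 0.0], [0.342, 0.94, -0.0], [-0.0, 0.0, -1.0]]
contact_force: [-0.1, -0.5, -0.9]
finger_gap: 0.481
now [448.7   8.7 149.6] 70.0 q [-0.07  0.22  1.87 -0.    1.05 -1.3 ] gap 0.481 F [-0.1 -0.5 -0.9]
[np.float64(-0.0623), np.float64(-0.0504), np.float64(-0.0004), np.float64(15.0)] dist 80
[np.float64(-0.0741), np.float64(-0.0274), np.float64(0.0), np.float64(17.0)] dist 79
[np.float64(-0.0789), np.float64(-0.0046), np.float64(0.02), np.float64(17.4)] dist 82
[np.float64(-0.0726), np.float64(0.0155), np.float64(0.04), np.float64(0.0)] dist 84
[np.float64(0.0), np.float64(0.0), np.float64(0.05), np.float64(0.0)] dist 50
```

View pics/v7.png

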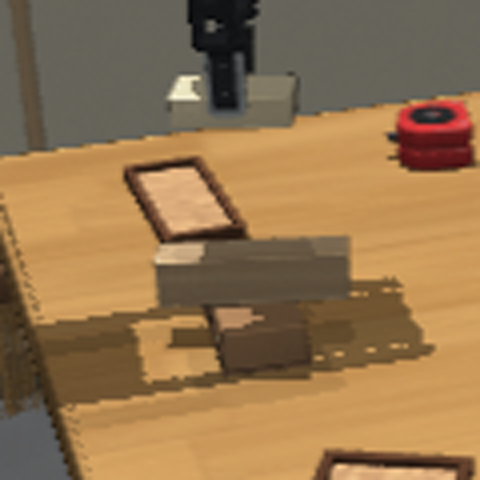

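The pine piece hangs level in the gripper (crop (232,100)); the beech and cork are undisturbed.

```bash
python3 -m jog '[[38,-0.015,-0.012,0,5],[38,-0.03,-0.025,0,10],[38,-0.045,-0.037,0,15],[38,-0.062,-0.05,0,15],[38,-0.062,-0.05,0,15]]'
python3 -m jog '[[38,-0.02,-0.007,0,6],[38,-0.04,-0.014,0,12],[38,-0.06,-0.021,0,17],[38,-0.074,-0.0275,0,17],[38,-0.074,-0.0275,0,17]]'
python3 -m jog '[[38,-0.02,-0.001,0.005,6],[38,-0.04,-0.002,0.01,12],[38,-0.06,-0.0035,0.015,17.4],[38,-0.079,-0.0045,0.02,17.4],[38,-0.079,-0.0045,0.02,17.4]]'
python3 -m jog '[[38,-0.02,0.004,0.01,0],[38,-0.04,0.008,0.02,0],[38,-0.06,0.012,0.03,0],[38,-0.0725,0.0155,0.04,0],[38,-0.0725,0.0155,0.04,0]]'
python3 -m jog '[[38,0,0,0.015,0],[38,0,0,0.03,0],[38,0,0,0.05,0],[38,0,0,0.05,0],[38,0,0,0.05,0]]'
python3 -m jog '[[38,0,0,0,0],[38,0,0,0,0],[38,0,0,0,0],[38,0,0,0,0]]'
python3 - <<'E'
from h import *
plan([(620,-252.5,13.5,20.6)])
a=cam('side')
v=proj(a,[620,-252,30])[0].astype(int)
cv2.imwrite('pics/v8.png',cv2.resize(np.ascontiguousarray(a['pixels'][v[1]-50:v[1]+50,v[0]-60:v[0]+60,::-1]),(720,600),interpolation=2))
print(proj(a,[[620,-252,5]]),v)
o=tip_of(a,'pine_piece')[:1]+tip_of(a,'short_tray')[:1];print([(x['at'],x['conf']) for x in o])
b=cam('top')
o=tip_of(b,'pine_piece')[:1]+tip_of(b,'short_tray')[:1];print([(x['at'],x['conf']) for x in o])
o=trace(b,'pine_piece')[:1];print([(rect(b,x['pixels'],51),x['conf']) for x in o])
E
```

```text
time_s: 14.17
ee_pos: [492.4, -62.2, 148.3]
tcp_rot: [[-0.818, 0.575, 0.0], [0.575, 0.818, -0.001], [-0.001, -0.001, -1.0]]
contact_force: [0.3, 0.2, -0.5]
finger_gap: 0.484
time_s: 14.58
ee_pos: [536.5, -126.7, 148.4]
tcp_rot: [[-0.616, 0.787, -0.0], [0.787, 0.616, -0.001], [-0.001, -0.001, -1.0]]
contact_force: [0.6, -0.3, -0.4]
finger_gap: 0.484
time_s: 15.0
ee_pos: [581.1, -191.3, 127.8]
tcp_rot: [[-0.353, 0.936, -0.001], [0.936, 0.353, -0.0], [-0.0, -0.001, -1.0]]
contact_force: [0.5, 0.1, 0.5]
finger_gap: 0.48
time_s: 15.42
ee_pos: [619.8, -252.5, 86.8]
tcp_rot: [[-0.352, 0.936, -0.003], [0.936, 0.352, 0.001], [0.002, -0.002, -1.0]]
contact_force: [-0.1, 0.3, -1.2]
finger_gap: 0.481
time_s: 15.83
ee_pos: [618.3, -250.1, 38.5]
tcp_rot: [[-0.353, 0.936, -0.004], [0.936, 0.353, 0.002], [0.004, -0.003, -1.0]]
contact_force: [-0.0, 0.4, 0.2]
finger_gap: 0.479
time_s: 16.17
ee_pos: [620.9, -252.2, 40.8]
tcp_rot: [[-0.352, 0.936, 0.002], [0.936, 0.352, -0.001], [-0.001, 0.001, -1.0]]
contact_force: [0.4, -0.6, 0.1]
finger_gap: 0.479
now [ 620.9 -252.2   40.8] 20.6 q [-0.45  0.61  1.51  0.    1.02 -0.81] gap 0.479 F [ 0.4 -0.6  0.1]
[np.float64(-0.0), np.float64(-0.001), np.float64(0.0273), np.float64(-0.0)] dist 27
[[369.88610805 285.68219343]] [370 275]
[([620.1, -253.1, -1.8], 0.69)]
[]
[]
```

View pics/v8.png

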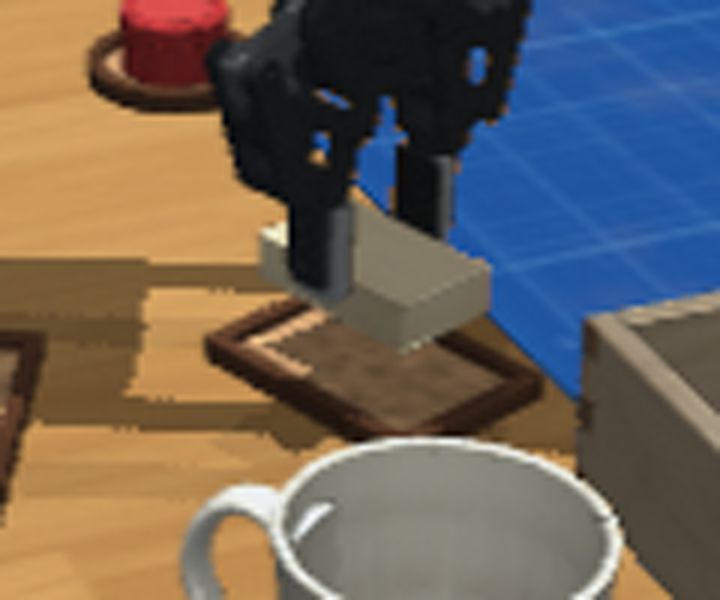

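```bash
python3 -m jog '[[38,0,-0.001,0.008,0],[38,0,-0.001,0.015,0],[38,0,-0.001,0.021,0],[38,0,-0.001,0.025,0],[38,0,-0.001,0.025,0]]'
python3 -m jog '[[38,0,0,0.001,0],[38,0,0,0.002,0],[38,0,0,0.002,0],[38,0,0,0.002,0]]'
```

```text
time_s: 16.93
ee_pos: [618.7, -252.1, 13.3]
tcp_rot: [[-0.352, 0.936, -0.002], [0.936, 0.352, 0.001], [0.001, -0.001, -1.0]]
contact_force: [0.1, 0.4, -1.3]
finger_gap: 0.477
time_s: 17.27
ee_pos: [619.3, -252.3, 12.9]
tcp_rot: [[-0.352, 0.936, -0.0], [0.936, 0.352, -0.0], [-0.0, -0.0, -1.0]]
contact_force: [-0.9, 0.0, 4.2]
finger_gap: 0.485
```

```bash
python3 -m jog '[[48,0,0,0,0],[55,0,0,0,0],[65,0,0,0,0],[75,0,0,0,0],[80,0,0,0,0]]'
python3 -m jog '[[80,0,0,-0.005,0],[80,0,0,-0.02,0],[80,0,0,-0.05,0],[80,0,0,-0.09,0],[80,0,0,-0.13,0]]'
python3 -m jog '[[80,0,0,0,0],[80,0,0,0,0]]'
python3 - <<'E'
from h import *
plan([(580,-190,140,38),(535,-125,140,56),(490,-60,140,75),(451.3,5.4,140,75)])
a=cam('side')
v=proj(a,[620,-252,15])[0].astype(int)
f=lambda v:cv2.resize(np.ascontiguousarray(a['pixels'][v[1]-40:v[1]+40,v[0]-50:v[0]+50,::-1]),(400,320),interpolation=2)
cv2.imwrite('pics/v9.png',np.hstack([f(v),f(proj(a,[450,8,40])[0].astype(int))]))
o=tip_of(a,'pine_piece')[:1]+tip_of(a,'beech_stick')[:1];print([(x['at'],x['conf']) for x in o])
b=cam('top',)
for n,z in(('beech_stick',57),('cork_block',27),('pine_piece',24)):
    o=tip_of(b,n)[:1];print([(x['at'],x['conf']) for x in o])
    o=trace(b,n)[:1];print([(rect(b,x['pixels'],z),x['conf']) for x in o])
v=proj(b,[451,5,57])[0].astype(int);print(v)
cv2.imwrite('pics/v10.png',cv2.resize(np.ascontiguousarray(b['pixels'][v[1]-60:v[1]+60,v[0]-40:v[0]+40,::-1]),(400,600),interpolation=2))
E
```

```text
time_s: 17.68
ee_pos: [619.3, -252.3, 12.2]
tcp_rot: [[-0.352, 0.936, -0.0], [0.936, 0.352, 0.0], [0.0, -0.0, -1.0]]
contact_force: [-0.4, -0.5, 0.7]
finger_gap: 0.798
time_s: 18.1
ee_pos: [618.3, -251.9, 142.9]
tcp_rot: [[-0.352, 0.936, -0.003], [0.936, 0.352, 0.001], [0.002, -0.002, -1.0]]
contact_force: [0.4, 0.1, -0.7]
finger_gap: 0.797
time_s: 18.27
ee_pos: [621.7, -253.5, 146.7]
tcp_rot: [[-0.352, 0.936, 0.007], [0.936, 0.352, -0.004], [-0.006, 0.006, -1.0]]
contact_force: [-0.0, -0.0, -0.0]
finger_gap: 0.8
now [ 621.7 -253.5  146.7] 20.6 q [-0.45  0.5   1.41 -0.    1.22 -0.81] gap 0.8 F [-0. -0. -0.]
[np.float64(0.0741), np.float64(-0.0167), np.float64(0.0067), np.float64(-17.4)] dist 76
[np.float64(0.0789), np.float64(0.0046), np.float64(0.0), np.float64(-18.0)] dist 79
[np.float64(0.0737), np.float64(0.0287), np.float64(0.0), np.float64(-19.0)] dist 79
[np.float64(0.0543), np.float64(0.0532), np.float64(-0.0), np.float64(0.0)] dist 76
[([622.9, -252.3, 4.9], 0.88), ([452.0, 7.3, 26.8], 0.78)]
[]
[]
[([449.9, 221.5, -0.2], 0.23)]
[(((648.6, 1.7), (44.3, 46.0), 176.6), 0.39)]
[([618.5, -249.9, 5.9], 0.39)]
[(((550.4, -469.5), (97.3, 133.2), 96.6), 0.56)]
[267 291]
```

View pics/v9.png

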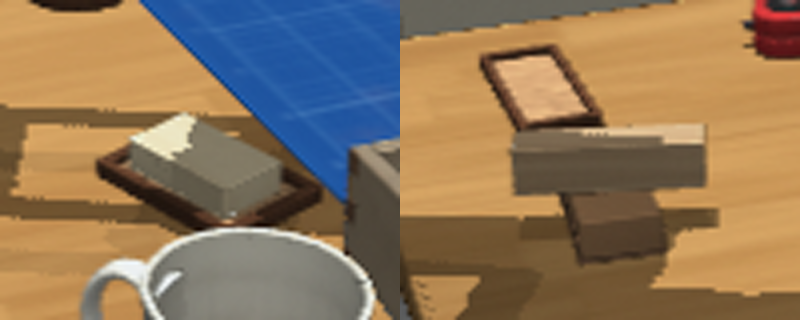

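View pics/v10.png

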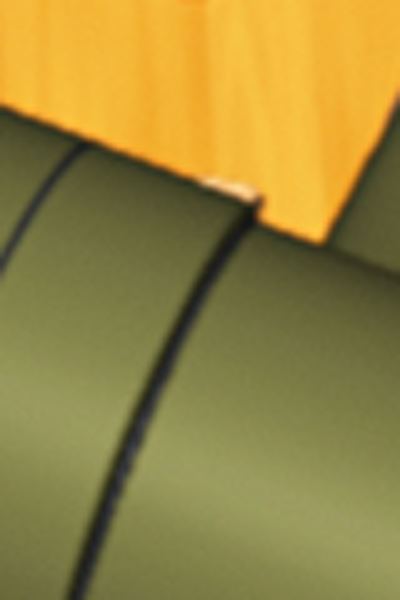

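```bash
python3 -m jog '[[100,0.02,-0.004,0,-6],[100,0.04,-0.008,0,-12],[100,0.06,-0.012,0,-17.4],[100,0.074,-0.0165,0.003,-17.4],[100,0.074,-0.0165,0.003,-17.4]]'
python3 -m jog '[[100,0.02,0.001,0,-6],[100,0.04,0.002,0,-12],[100,0.06,0.0035,0,-18],[100,0.079,0.0045,0,-18],[100,0.079,0.0045,0,-18]]'
python3 -m jog '[[100,0.02,0.008,0,-6],[100,0.04,0.016,0,-12],[100,0.06,0.024,0,-19],[100,0.074,0.0285,0,-19],[100,0.074,0.0285,0,-19]]'
python3 -m jog '[[100,0.018,0.018,0,0],[100,0.036,0.036,0,0],[100,0.054,0.053,0,0],[100,0.054,0.053,0,0],[100,0.054,0.053,0,0]]'
python3 -m jog '[[100,0,0,0,0],[100,0,0,0,0],[100,0,0,0,0],[100,0,0,0,0]]'
python3 - <<'E'
from h import *
plan([(451.5,6,35.5,75)])
E
```

```text
time_s: 19.18
ee_pos: [575.0, -186.1, 138.7]
tcp_rot: [[-0.617, 0.787, -0.004], [0.787, 0.617, 0.002], [0.004, -0.002, -1.0]]
contact_force: [0.0, 0.8, -0.3]
finger_gap: 1.001
time_s: 19.6
ee_pos: [530.5, -121.8, 139.2]
tcp_rot: [[-0.829, 0.559, -0.003], [0.559, 0.829, 0.002], [0.003, -0.0, -1.0]]
contact_force: [-1.8, -0.0, -1.0]
finger_gap: 0.999
time_s: 20.02
ee_pos: [485.7, -57.5, 139.4]
tcp_rot: [[-0.965, 0.261, -0.002], [0.261, 0.965, 0.001], [0.002, 0.0, -1.0]]
contact_force: [-0.8, -0.2, 0.0]
finger_gap: 1.001
time_s: 20.43
ee_pos: [449.8, 6.3, 139.8]
tcp_rot: [[-0.966, 0.26, 0.001], [0.26, 0.966, -0.001], [-0.002, -0.0, -1.0]]
contact_force: [0.5, -0.6, 0.1]
finger_gap: 1.0
time_s: 20.77
ee_pos: [449.8, 5.6, 139.5]
tcp_rot: [[-0.965, 0.26, 0.0], [0.26, 0.965, -0.0], [-0.001, -0.0, -1.0]]
contact_force: [0.4, -1.4, 0.3]
finger_gap: 0.998
now [449.8   5.6 139.5] 74.9 q [-0.08  0.23  1.89 -0.    1.02 -1.39] gap 0.998 F [ 0.4 -1.4  0.3]
[np.float64(-0.0016), np.float64(0.0008), np.float64(0.104), np.float64(-0.1)] dist 104
```

```bash
python3 -m jog '[[100,-0.001,0.001,0.025,0],[100,-0.002,0.001,0.05,0],[100,-0.002,0.001,0.075,0],[100,-0.002,0.001,0.095,0],[100,-0.002,0.001,0.104,0]]'
python3 -m jog '[[60,0,0,0,0],[54,0,0,0,0],[48,0,0,0,0],[44,0,0,0,0],[41,0,0,0,0]]'
python3 -m jog '[[38,0,0,0,0],[35,0,0,0,0],[32,0,0,0,0],[29,0,0,0,0],[26,0,0,0,0]]'
python3 -m jog '[[25,0,0,0,0],[25,0,0,0,0]]'
python3 - <<'E'
from h import *
plan([(451.5,6,35.5,75)])
E
```

```text
time_s: 21.18
ee_pos: [449.9, 6.4, 33.2]
tcp_rot: [[-0.966, 0.26, -0.004], [0.26, 0.966, 0.0], [0.004, -0.001, -1.0]]
contact_force: [-1.3, 0.8, 0.1]
finger_gap: 1.001
time_s: 21.6
ee_pos: [452.0, 6.7, 36.4]
tcp_rot: [[-0.966, 0.259, 0.002], [0.259, 0.966, -0.0], [-0.002, 0.0, -1.0]]
contact_force: [0.4, -0.8, -0.4]
finger_gap: 0.412
time_s: 22.02
ee_pos: [451.7, 6.8, 36.3]
tcp_rot: [[-0.966, 0.259, 0.002], [0.259, 0.966, -0.0], [-0.002, 0.0, -1.0]]
contact_force: [-0.6, 0.9, 5.3]
finger_gap: 0.346
time_s: 22.18
ee_pos: [451.7, 6.8, 36.3]
tcp_rot: [[-0.966, 0.259, 0.002], [0.259, 0.966, -0.0], [-0.002, 0.0, -1.0]]
contact_force: [-0.6, -0.3, 5.5]
finger_gap: 0.347
now [451.7   6.8  36.3] 75.0 q [-0.08  0.4   2.01  0.    0.74 -1.39] gap 0.347 F [-0.6 -0.3  5.5]
[np.float64(-0.0), np.float64(-0.0008), np.float64(0.0008), np.float64(-0.0)] dist 1
```

```bash
python3 -m jog '[[25,0,0,-0.005,0],[25,0,0,-0.015,0],[25,0,0,-0.035,0],[25,0,0,-0.065,0],[25,0,0,-0.1,0]]'
python3 -m jog '[[25,0,0,0,0],[25,0,0,0,0],[25,0,0,0,0]]'
python3 - <<'E'
from h import *
plan([(451,80,130,50),(450,150,130,25),(449.5,224.7,110,1),(449.5,224.7,45,1)])
o=tip_of(cam('side'),'beech_stick')[:1];print(o and o[0]['at'])
E
```

```text
time_s: 22.6
ee_pos: [449.1, 7.0, 135.4]
tcp_rot: [[-0.966, 0.259, -0.005], [0.259, 0.966, 0.0], [0.005, -0.001, -1.0]]
contact_force: [0.5, 0.1, -0.2]
finger_gap: 0.345
time_s: 22.85
ee_pos: [450.5, 6.9, 135.4]
tcp_rot: [[-0.966, 0.259, -0.0], [0.259, 0.966, -0.0], [0.0, -0.0, -1.0]]
contact_force: [-0.9, 0.7, -0.3]
finger_gap: 0.346
now [450.5   6.9 135.4] 75.0 q [-0.08  0.24  1.89 -0.    1.01 -1.39] gap 0.346 F [-0.9  0.7 -0.3]
[np.float64(0.0184), np.float64(0.0708), np.float64(0.0054), np.float64(25.0)] dist 73
[np.float64(0.0458), np.float64(0.053), np.float64(0.0), np.float64(25.0)] dist 70
[np.float64(0.0679), np.float64(0.0311), np.float64(0.02), np.float64(24.0)] dist 77
[np.float64(0.0), np.float64(0.0), np.float64(0.065), np.float64(0.0)] dist 65
[450.6, 8.9, 126.8]
```

```bash
python3 -m jog '[[25,0.005,0.018,0,6],[25,0.009,0.036,0,12],[25,0.014,0.054,0,18],[25,0.018,0.071,0,25],[25,0.018,0.071,0,25]]'
python3 -m jog '[[25,0.011,0.013,0,6],[25,0.023,0.026,0,12],[25,0.034,0.04,0,18],[25,0.046,0.053,0,25],[25,0.046,0.053,0,25]]'
python3 -m jog '[[25,0.017,0.008,0,6],[25,0.034,0.016,0,12],[25,0.051,0.023,0.01,18],[25,0.068,0.031,0.02,24],[25,0.068,0.031,0.02,24]]'
python3 -m jog '[[25,0,0,0.02,0],[25,0,0,0.04,0],[25,0,0,0.065,0],[25,0,0,0.065,0],[25,0,0,0.065,0]]'
python3 -m jog '[[25,0,0,0,0],[25,0,0,0,0],[25,0,0,0,0],[25,0,0,0,0]]'
python3 - <<'E'
from h import *
plan([(449.5,224.7,13.5,1)])
a=cam('side')
v=proj(a,[450,224,30])[0].astype(int)
f=lambda p,v:cv2.resize(np.ascontiguousarray(p['pixels'][max(0,v[1]-50):v[1]+50,v[0]-50:v[0]+50,::-1]),(400,400),interpolation=2)
o=tip_of(a,'beech_stick')[:1]+tip_of(a,'narrow_tray')[:1];print([(x['at'],x['conf']) for x in o])
b=cam('top');v2=proj(b,[450,8,30])[0].astype(int)
cv2.imwrite('pics/v11.png',np.hstack([f(a,v),f(b,v2)]));print(v,v2)
for n,z in(('beech_stick',67),('cork_block',27),('pine_piece',24),('short_tray',10)):
    o=trace(b,n)[:1];print(n,[(rect(b,x['pixels'],z),x['conf']) for x in o])
E
```

```text
time_s: 23.37
ee_pos: [451.0, 82.2, 133.9]
tcp_rot: [[-0.764, 0.645, -0.003], [0.645, 0.764, 0.001], [0.003, -0.001, -1.0]]
contact_force: [-0.2, -0.3, 0.4]
finger_gap: 0.35
time_s: 23.78
ee_pos: [450.4, 151.9, 134.3]
tcp_rot: [[-0.422, 0.907, -0.002], [0.907, 0.422, 0.0], [0.001, -0.002, -1.0]]
contact_force: [-0.1, -0.2, -1.1]
finger_gap: 0.341
time_s: 24.2
ee_pos: [449.3, 226.0, 113.1]
tcp_rot: [[-0.019, 1.0, -0.004], [1.0, 0.019, -0.001], [-0.001, -0.004, -1.0]]
contact_force: [-0.9, -0.1, -0.7]
finger_gap: 0.342
time_s: 24.62
ee_pos: [448.7, 223.2, 49.2]
tcp_rot: [[-0.02, 1.0, -0.005], [1.0, 0.02, -0.002], [-0.002, -0.005, -1.0]]
contact_force: [0.5, 0.5, -1.1]
finger_gap: 0.343
time_s: 24.95
ee_pos: [451.2, 225.1, 51.7]
tcp_rot: [[-0.018, 1.0, 0.002], [1.0, 0.018, 0.001], [0.001, 0.002, -1.0]]
contact_force: [0.0, -0.6, -1.7]
finger_gap: 0.343
now [451.2 225.1  51.7] 1.0 q [ 0.38  0.42  1.88 -0.    0.84  0.36] gap 0.343 F [ 0.  -0.6 -1.7]
[np.float64(-0.0004), np.float64(-0.0017), np.float64(0.0382), np.float64(0.0)] dist 38
[([451.1, 225.0, 40.7], 0.5), ([449.7, 223.0, -8.2], 0.82)]
[242 207] [266 293]
beech_stick [(((448.1, 192.4), (30.5, 53.9), 92.0), 0.84)]
cork_block [(((448.7, 8.0), (100.3, 52.5), 85.6), 0.79)]
pine_piece [(((617.1, -252.3), (49.4, 75.8), 112.6), 0.77)]
short_tray [(((619.5, -252.4), (69.5, 98.0), 109.5), 0.68)]
```

View pics/v11.png

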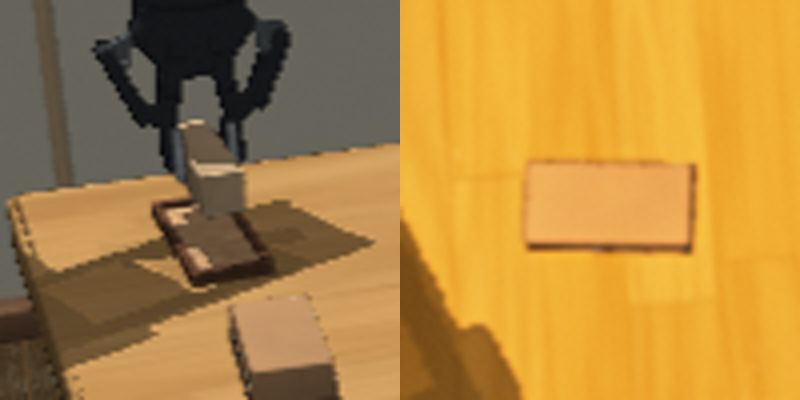

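```bash
python3 -m jog '[[25,0,-0.001,0.01,0],[25,0,-0.0015,0.02,0],[25,0,-0.0015,0.029,0],[25,0,-0.0015,0.035,0],[25,0,-0.0015,0.036,0]]'
python3 -m jog '[[25,0,0,0.001,0],[25,0,0,0.002,0],[25,0,0,0.002,0],[25,0,0,0.002,0]]'
```

```text
time_s: 25.77
ee_pos: [448.2, 224.7, 13.5]
tcp_rot: [[-0.017, 1.0, -0.002], [1.0, 0.017, -0.001], [-0.001, -0.002, -1.0]]
contact_force: [-1.7, -0.1, 3.5]
finger_gap: 0.344
time_s: 26.1
ee_pos: [448.2, 224.7, 13.5]
tcp_rot: [[-0.017, 1.0, -0.001], [1.0, 0.017, -0.0], [-0.0, -0.001, -1.0]]
contact_force: [-3.4, -1.0, 8.8]
finger_gap: 0.341
```

```bash
python3 -m jog '[[25,0,0,-0.001,0],[35,0,0,-0.001,0],[45,0,0,-0.001,0],[60,0,0,-0.001,0],[70,0,0,-0.001,0]]'
python3 -m jog '[[70,0,0,0,0],[70,0,0,-0.01,0],[70,0,0,-0.03,0],[70,0,0,-0.06,0],[70,0,0,-0.1,0]]'
python3 -m jog '[[70,0,0,0,0],[70,0,0,0,0]]'
python3 - <<'E'
from h import *
plan([(450,150,120,-5),(449,70,120,-5),(448.6,7.3,120,-5),(448.6,7.3,9,-5)])
a=cam('side')
v=proj(a,[450,224,30])[0].astype(int)
f=lambda p,v:cv2.resize(np.ascontiguousarray(p['pixels'][max(0,v[1]-50):v[1]+50,v[0]-50:v[0]+50,::-1]),(500,500),interpolation=2)
o=tip_of(a,'beech_stick')[:1]+tip_of(a,'narrow_tray')[:1];print([(x['at'],x['conf']) for x in o])
cv2.imwrite('pics/v12.png',f(a,v))
E
```

```text
time_s: 26.52
ee_pos: [449.1, 225.0, 13.5]
tcp_rot: [[-0.017, 1.0, 0.0], [1.0, 0.017, 0.0], [0.0, 0.0, -1.0]]
contact_force: [0.3, -0.2, -0.2]
finger_gap: 0.694
time_s: 26.93
ee_pos: [446.6, 224.0, 112.2]
tcp_rot: [[-0.017, 1.0, -0.006], [1.0, 0.017, -0.002], [-0.002, -0.006, -1.0]]
contact_force: [0.7, -0.6, -0.6]
finger_gap: 0.702
time_s: 27.1
ee_pos: [451.0, 225.8, 115.9]
tcp_rot: [[-0.017, 1.0, 0.006], [1.0, 0.017, 0.002], [0.002, 0.006, -1.0]]
contact_force: [0.4, -0.1, -0.3]
finger_gap: 0.698
now [451.  225.8 115.9] 1.0 q [ 0.38  0.33  1.81 -0.    0.99  0.36] gap 0.698 F [ 0.4 -0.1 -0.3]
[np.float64(-0.0758), np.float64(-0.0023), np.float64(-0.0041), np.float64(6.0)] dist 76
[np.float64(-0.0798), np.float64(0.006), np.float64(0.0), np.float64(0.0)] dist 80
[np.float64(-0.0625), np.float64(0.0051), np.float64(-0.0), np.float64(0.0)] dist 63
[np.float64(0.0), np.float64(0.0), np.float64(0.111), np.float64(0.0)] dist 111
[([451.3, 224.1, 2.6], 0.85), ([446.9, 221.9, -4.0], 0.66)]
```

View pics/v12.png

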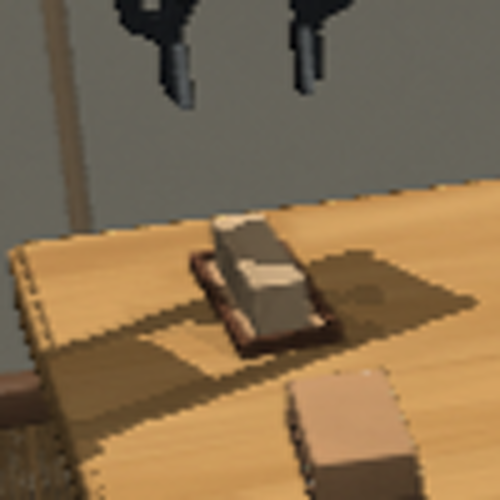

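```bash
python3 -m jog '[[100,-0.02,-0.001,-0.002,3],[100,-0.04,-0.002,-0.004,6],[100,-0.06,-0.002,-0.005,6],[100,-0.076,-0.002,-0.005,6],[100,-0.076,-0.002,-0.005,6]]'
python3 -m jog '[[100,-0.02,0.002,0,0],[100,-0.04,0.003,0,0],[100,-0.06,0.005,0,0],[100,-0.08,0.006,0,0],[100,-0.08,0.006,0,0]]'
python3 -m jog '[[100,-0.02,0.002,0,0],[100,-0.04,0.004,0,0],[100,-0.0625,0.005,0,0],[100,-0.0625,0.005,0,0],[100,-0.0625,0.005,0,0]]'
python3 -m jog '[[100,0,0,0,0],[100,0,0,0,0],[100,0,0,0,0]]'
python3 - <<'E'
from h import *
plan([(448.6,7.3,9,-5)])
a=cam('side')
o=tip_of(a,'cork_block')[:1];print([(x['at'],x['conf']) for x in o])
E
```

```text
time_s: 27.67
ee_pos: [446.4, 146.3, 116.8]
tcp_rot: [[0.089, 0.996, -0.005], [0.996, -0.089, -0.002], [-0.003, -0.004, -1.0]]
contact_force: [-0.3, -0.3, -0.6]
finger_gap: 0.999
time_s: 28.08
ee_pos: [446.0, 66.7, 117.2]
tcp_rot: [[0.089, 0.996, -0.003], [0.996, -0.089, -0.001], [-0.001, -0.003, -1.0]]
contact_force: [-0.5, -0.7, 0.3]
finger_gap: 1.002
time_s: 28.5
ee_pos: [446.3, 6.2, 117.7]
tcp_rot: [[0.09, 0.996, -0.002], [0.996, -0.09, 0.001], [0.001, -0.002, -1.0]]
contact_force: [-1.0, 0.9, -0.0]
finger_gap: 0.998
time_s: 28.75
ee_pos: [446.5, 7.0, 118.3]
tcp_rot: [[0.086, 0.996, -0.001], [0.996, -0.086, 0.0], [0.0, -0.001, -1.0]]
contact_force: [0.8, 0.6, -0.4]
finger_gap: 0.998
now [446.5   7.  118.3] -4.9 q [-0.08  0.26  1.92  0.    0.96  0.01] gap 0.998 F [ 0.8  0.6 -0.4]
[np.float64(0.0005), np.float64(0.002), np.float64(0.1093), np.float64(0.1)] dist 109
[([456.0, -237.1, -2.7], 0.68)]
```

```bash
python3 -m jog '[[100,0,0.001,0.03,0],[100,0,0.002,0.06,0],[100,0,0.002,0.085,0],[100,0,0.002,0.1,0],[100,0,0.002,0.109,0]]'
python3 -m jog '[[72,0,0,0,0],[70,0,0,0,0],[67,0,0,0,0],[64,0,0,0,0],[62,0,0,0,0]]'
python3 -m jog '[[60,0,0,0,0],[57,0,0,0,0],[54,0,0,0,0],[51,0,0,0,0],[50,0,0,0,0]]'
python3 -m jog '[[50,0,0,0,0],[50,0,0,0,0]]'
```

```text
time_s: 29.27
ee_pos: [447.5, 6.4, 7.7]
tcp_rot: [[0.087, 0.996, -0.003], [0.996, -0.087, 0.0], [0.0, -0.003, -1.0]]
contact_force: [-0.3, -0.1, 0.5]
finger_gap: 1.002
time_s: 29.68
ee_pos: [449.4, 5.8, 10.4]
tcp_rot: [[0.087, 0.996, 0.002], [0.996, -0.087, -0.0], [0.0, 0.002, -1.0]]
contact_force: [-0.0, 0.3, -0.4]
finger_gap: 0.617
time_s: 30.1
ee_pos: [449.5, 5.8, 10.5]
tcp_rot: [[0.087, 0.996, 0.002], [0.996, -0.087, -0.0], [0.0, 0.002, -1.0]]
contact_force: [-0.8, 0.7, 4.6]
finger_gap: 0.587
time_s: 30.27
ee_pos: [449.5, 5.8, 10.4]
tcp_rot: [[0.087, 0.996, 0.002], [0.996, -0.087, -0.0], [0.0, 0.002, -1.0]]
contact_force: [-0.2, 0.5, 4.6]
finger_gap: 0.584
```

```bash
python3 -m jog '[[50,0,0,-0.005,0],[50,0,0,-0.015,0],[50,0,0,-0.035,0],[50,0,0,-0.06,0],[50,0,0,-0.08,0]]'
python3 -m jog '[[50,0,0,0,0],[50,0,0,0,0],[50,0,0,0,0]]'
python3 - <<'E'
from h import *
plan([(450,-75,90,-16),(453,-155,90,-26.5),(455.3,-233.9,80,-26.5),(455.3,-233.9,45,-26.5)])
a=cam('side')
o=tip_of(a,'cork_block')[:2];print([(x['at'],x['conf']) for x in o])
E
```

```text
time_s: 30.68
ee_pos: [448.3, 5.8, 90.9]
tcp_rot: [[0.087, 0.996, -0.0], [0.996, -0.087, 0.0], [-0.0, -0.0, -1.0]]
contact_force: [0.6, 0.2, -0.9]
finger_gap: 0.582
time_s: 30.93
ee_pos: [448.0, 5.8, 89.3]
tcp_rot: [[0.087, 0.996, -0.0], [0.996, -0.087, 0.0], [-0.0, -0.0, -1.0]]
contact_force: [-0.4, 0.0, -1.3]
finger_gap: 0.585
now [448.    5.8  89.3] -5.0 q [-0.08  0.3   1.95 -0.    0.88  0.01] gap 0.585 F [-0.4  0.  -1.3]
[np.float64(-0.0804), np.float64(0.009), np.float64(-0.0007), np.float64(11.0)] dist 81
[np.float64(-0.0761), np.float64(0.0249), np.float64(0.0), np.float64(10.5)] dist 80
[np.float64(-0.0696), np.float64(0.0373), np.float64(0.01), np.float64(0.0)] dist 80
[np.float64(0.0), np.float64(0.0), np.float64(0.035), np.float64(0.0)] dist 35
[([445.6, 3.8, 81.2], 0.65), ([450.0, 225.5, 4.3], 0.16)]
```

```bash
python3 -m jog '[[50,-0.02,0.002,0,4],[50,-0.04,0.0045,0,8],[50,-0.06,0.007,0,11],[50,-0.08,0.009,0,11],[50,-0.08,0.009,0,11]]'
python3 -m jog '[[50,-0.019,0.006,0,4],[50,-0.038,0.012,0,8],[50,-0.057,0.019,0,10.5],[50,-0.076,0.025,0,10.5],[50,-0.076,0.025,0,10.5]]'
python3 -m jog '[[50,-0.018,0.01,0,0],[50,-0.036,0.02,0,0],[50,-0.054,0.029,0.005,0],[50,-0.07,0.0375,0.01,0],[50,-0.07,0.0375,0.01,0]]'
python3 -m jog '[[50,0,0,0.01,0],[50,0,0,0.025,0],[50,0,0,0.035,0],[50,0,0,0.035,0],[50,0,0,0.035,0]]'
python3 -m jog '[[50,0,0,0,0],[50,0,0,0,0],[50,0,0,0,0]]'
python3 - <<'E'
from h import *
plan([(455.3,-233.9,14.5,-26.5)])
a=cam('side')
o=tip_of(a,'cork_block')[:1]+tip_of(a,'wide_tray')[:1];print([(x['at'],x['conf']) for x in o])
v=proj(a,[455,-234,30])[0].astype(int);print(v)
cv2.imwrite('pics/v13.png',cv2.resize(np.ascontiguousarray(a['pixels'][v[1]-60:v[1]+60,v[0]-70:v[0]+70,::-1]),(700,600),interpolation=2))
E
```

```text
time_s: 31.45
ee_pos: [450.6, -77.2, 88.4]
tcp_rot: [[0.278, 0.961, -0.001], [0.961, -0.278, -0.001], [-0.001, -0.001, -1.0]]
contact_force: [0.0, -0.5, -0.6]
finger_gap: 0.582
time_s: 31.87
ee_pos: [454.3, -157.1, 88.7]
tcp_rot: [[0.448, 0.894, -0.0], [0.894, -0.448, -0.001], [-0.001, 0.0, -1.0]]
contact_force: [0.1, -0.0, -0.2]
finger_gap: 0.582
time_s: 32.28
ee_pos: [456.2, -235.7, 78.1]
tcp_rot: [[0.448, 0.894, -0.001], [0.894, -0.448, -0.0], [-0.001, -0.001, -1.0]]
contact_force: [0.2, -0.2, -0.2]
finger_gap: 0.583
time_s: 32.7
ee_pos: [455.0, -232.3, 43.4]
tcp_rot: [[0.446, 0.895, -0.003], [0.895, -0.446, 0.002], [0.001, -0.003, -1.0]]
contact_force: [0.8, -0.7, -1.1]
finger_gap: 0.581
time_s: 32.95
ee_pos: [456.6, -234.0, 45.1]
tcp_rot: [[0.446, 0.895, 0.001], [0.895, -0.446, -0.001], [-0.0, 0.001, -1.0]]
contact_force: [-1.1, -1.1, -1.4]
finger_gap: 0.584
now [ 456.6 -234.    45.1] -26.5 q [-0.56  0.44  1.87  0.    0.83 -0.09] gap 0.584 F [-1.1 -1.1 -1.4]
[np.float64(-0.0004), np.float64(-0.0012), np.float64(0.0306), np.float64(0.0)] dist 31
[([453.9, -233.2, 37.8], 0.94), ([455.2, -234.5, 0.5], 0.72)]
[291 286]
```

View pics/v13.png

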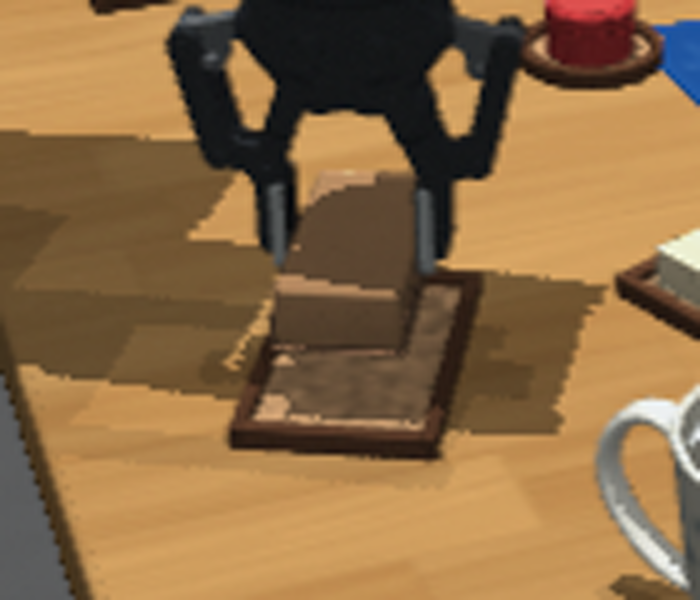

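```bash
python3 -m jog '[[50,0,-0.001,0.01,0],[50,0,-0.001,0.02,0],[50,0,-0.001,0.026,0],[50,0,-0.001,0.029,0],[50,0,-0.001,0.029,0]]'
python3 -m jog '[[50,0,0,0.001,0],[50,0,0,0.001,0],[50,0,0,0.001,0]]'
```

```text
time_s: 33.52
ee_pos: [454.7, -233.4, 15.4]
tcp_rot: [[0.446, 0.895, -0.001], [0.895, -0.446, 0.001], [0.0, -0.001, -1.0]]
contact_force: [0.5, -0.7, 1.1]
finger_gap: 0.58
time_s: 33.77
ee_pos: [454.8, -233.4, 15.3]
tcp_rot: [[0.446, 0.895, -0.001], [0.895, -0.446, 0.0], [-0.0, -0.001, -1.0]]
contact_force: [-2.2, 1.6, 10.9]
finger_gap: 0.584
```

On the floor. Release, lift and clear the view.

```bash
python3 -m jog '[[50,0,0,-0.001,0],[65,0,0,-0.001,0],[75,0,0,-0.001,0],[90,0,0,-0.001,0],[95,0,0,-0.001,0]]'
python3 -m jog '[[95,0,0,0,0],[95,0,0,-0.02,0],[95,0,0,-0.05,0],[95,0,0,-0.09,0],[95,0,0,-0.13,0]]'
python3 -m jog '[[95,0.03,-0.015,0,0],[95,0.06,-0.03,0,0],[95,0.09,-0.045,0,0],[95,0.12,-0.06,0,0],[95,0.14,-0.07,0,0]]'
python3 -m jog '[[95,0,0,0,0],[95,0,0,0,0],[95,0,0,0,0]]'
python3 - <<'E'
from h import *
plan([])
a=cam('side');b=cam('top')
for n,z in(('tin',33),('pine_piece',24),('beech_stick',35),('cork_block',32),('tape_measure',35),('mug',93)):
    print(n,[np.round(x['at'],1).tolist()+[round(x['conf'],2)] for p in(a,b) for x in tip_of(p,n)[:1]],[(rect(b,x['pixels'],z),round(x['conf'],2)) for x in trace(b,n)[:1]])
f=lambda p,w,h,X,s:cv2.resize(np.ascontiguousarray(p['pixels'][(v:=proj(p,X)[0].astype(int))[1]-h:v[1]+h,v[0]-w:v[0]+w,::-1]),(s,int(s*h/w)),interpolation=2)
T=[f(b,40,40,X,200) for X in([648,2,20],[620,-252,15],[450,225,20],[455,-234,15])]
S=[f(a,40,40,X,200) for X in([648,2,20],[620,-252,15],[450,225,20],[455,-234,15])]
cv2.imwrite('pics/v14.png',np.vstack([np.hstack(T),np.hstack(S)]))
E
```

```text
time_s: 34.18
ee_pos: [455.1, -233.6, 15.3]
tcp_rot: [[0.446, 0.895, -0.0], [0.895, -0.446, 0.0], [0.0, -0.0, -1.0]]
contact_force: [0.6, -0.1, -0.2]
finger_gap: 0.95
time_s: 34.6
ee_pos: [454.1, -232.9, 145.9]
tcp_rot: [[0.446, 0.895, -0.003], [0.895, -0.446, 0.002], [0.0, -0.003, -1.0]]
contact_force: [1.6, -0.8, -0.1]
finger_gap: 0.95
time_s: 35.02
ee_pos: [454.0, -74.5, 145.5]
tcp_rot: [[0.446, 0.895, -0.001], [0.895, -0.446, 0.001], [0.001, -0.001, -1.0]]
contact_force: [0.0, -0.2, 0.7]
finger_gap: 0.951
time_s: 35.27
ee_pos: [455.3, -77.5, 145.6]
tcp_rot: [[0.446, 0.895, 0.0], [0.895, -0.446, -0.001], [-0.0, 0.001, -1.0]]
contact_force: [-0.2, -0.0, 0.5]
finger_gap: 0.951
now [455.3 -77.5 145.6] -26.5 q [-0.26  0.24  1.86 -0.    1.05  0.2 ] gap 0.951 F [-0.2 -0.   0.5]
tin [[647.2, 3.1, 4.5, 0.76], [645.0, -0.1, 4.4, 0.7]] [(((655.1, 5.7), (29.1, 46.0), 111.6), 0.69)]
pine_piece [[623.2, -250.7, 6.1, 0.77], [617.4, -251.9, 6.0, 0.94]] [(((617.5, -251.5), (48.0, 76.1), 110.8), 0.67)]
beech_stick [[448.4, 221.4, 6.8, 0.86]] [(((446.8, 221.5), (32.5, 120.2), 91.8), 0.73)]
cork_block [[455.7, -234.8, 8.3, 0.6], [461.8, -231.9, 8.1, 0.55]] [(((452.7, -230.8), (101.2, 55.8), 62.6), 0.67)]
tape_measure [[645.4, 256.8, -4.4, 0.89], [639.2, 251.4, 0.1, 0.96]] [(((639.3, 247.7), (66.7, 64.8), 81.9), 0.66)]
mug [[530.8, -449.5, 2.0, 0.93], [525.8, -450.0, -0.9, 0.82]] [(((536.4, -449.3), (92.9, 129.8), 97.0), 0.66)]
```

View pics/v14.png

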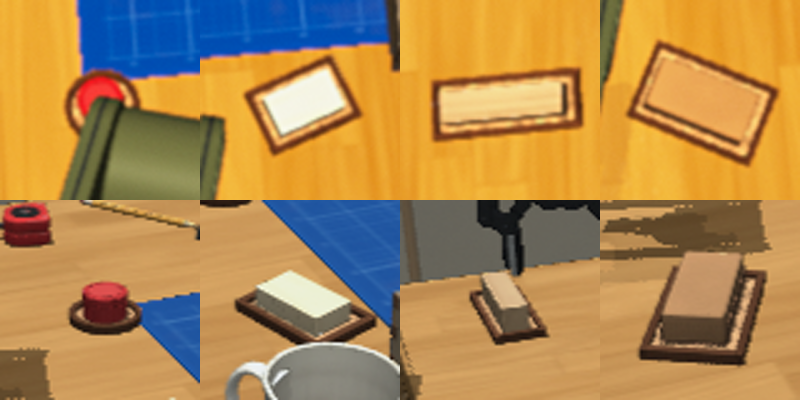

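All four pieces sit flat inside their lips and the bystanders have not moved, so I'm handing in.

```bash
python3 -c "
from rig import *
print(job_done())"
```

```text
the job is handed in; nothing more can be done
None
```

I took the pile apart from the top (tin, pine piece, beech stick, cork block). Each piece went into its own tray before I touched the next, and I handed the job in at about 36 s.

- **Placing:** the final top and side pictures show every piece flat, right way up and inside its tray's lip. The arm hid part of the tin from above, so there I relied on the side view.
- **Order and stability:** the rest of the pile stayed in place after each lift, and nothing toppled or spilled.
- **Bystanders:** the final estimates put the tape measure and mug where they started, within the networks' error of a few mm.
- **Forces:** the highest reading at the end of any move was about 11 N, as the cork touched its tray floor. The gripper was open and touching nothing at hand-in.
- **Disagreements:** the two cameras' position estimates differed by up to 6 mm (cork 455.7 against 461.8 in x, pine 623.2 against 617.4). I went by the pictures, which show clear gaps to the lips. The trained networks also gave a few wrong finds while the arm blocked the view, and I ignored those.

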